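Clamp and tip a tray of lock cylinders

TASK

The blue tray of brass lock cylinders has crept out of place in the red tipping stand: push it back all the way against the stop at the handle end and swing the red-handled clamp lever across it, pressing it fully home. Then lift the cradle by its black handle to tip the clamped tray so that all three cylinders slide into the green bin, and lower the cradle gently until it rests level again, with the lever still shut and the tray still clamped. Do not shift the padlock, screwdriver and brush lying beside the stand.

Things in the scene. Friction and masses are not known exactly. Their poses are not given: they have to be found in the camera images.
- tipper: red tipping stand, fixed, foot plate 170 x 200 mm. Origin on the bench under the cradle's middle; +y is the pouring direction (to the green bin), -y the handle end, +x the side of the lever's pivot, z up. Carries the aluminium cradle: plate 109 x 170 mm, top at z = 93 mm, side rails 12 mm high, upright stop across its -y end (face at y = -80, top at z = 127 mm)
- home (a point): where the tray's origin lies when the tray is fully home against the stop and the cradle level (fixed to the stand, 93 mm above the bench, axes as the stand's)
- cradle (a joint): tip angle of the cradle, 0 = level at rest, grows as the handle end is lifted, stop at 1.2 rad; it falls back if let go. Lifting takes about 6 N at the handle
- tip_hinge (a point): on the cradle's tip hinge, at the pouring edge 80 mm from the stand's middle, 85 mm above the bench; hinge axis along x; this point's axes turn with the cradle (as the stand's when level)
- cradle_handle (a point): middle of the cradle's handle, a round black bar 18 mm thick, 70 mm of it free, lying along x, 220 mm from the tip hinge and 100 mm above the bench when level; 45 mm clear gap to the stop on one side, free on the other and below; turns with the cradle
- lever (a joint): angle of the clamp lever: 0 = thrown back open (16 degrees beyond upright, leaning to the stand's +x), 1.85 rad = fully shut, lying level across the tray towards the stand's -x between the tray's yellow ears. Stiff: about 5 N at the handle to swing, some 10 N over the last 5 mm where its rubber pad presses on the tray's side wall; stays where left
- lever_pivot (a point): on the lever's pivot, 66 mm to +x of the stand's middle and 137 mm above the bench when level; the pivot axis lies along the stand's y
- lever_grip (a point): point to take on the lever's red handle, 152 mm from the pivot, 26 mm from its end; handle 60 mm long, 18 mm wide along the stand's y, 16 mm thick. Shut, it lies 86 mm to -x of the stand's middle, 137 mm above the bench, clear of the cradle. This point's -x axis points along the lever away from the pivot
- tray: blue tray, 96 (x) x 160 (y) x 34 mm, walls 5, floor 4 mm, open at +y; origin at the centre of its underside, axes as the stand's; 0.25 kg. Two yellow ears on each side wall, 10 x 12 (y) x 20 mm, tops at z = 54, centred at x = +-43, y = +-19 mm; the lever bar (14 mm) enters the 26 mm gap between them only when the tray is home. Starts 10 to 26 mm too far to +y
- cylinder0: brass lock cylinder, 62 x 29 x 17 mm, lying flat in the tray, about 0.11 kg; origin at the centre of its underside
- cylinder1: brass lock cylinder, 62 x 29 x 17 mm, lying flat in the tray, about 0.11 kg; origin at the centre of its underside
- cylinder2: brass lock cylinder, 62 x 29 x 17 mm, lying flat in the tray, about 0.11 kg; origin at the centre of its underside
- bin: green open bin under the pouring edge, fixed, 180 x 180 x 58 mm, walls 5 mm, a steep green slide inside along its wall next to the stand (50 mm deep at the floor); origin at the centre of its underside
- padlock: brass padlock lying flat, 110 x 50 x 24 mm with shackle; origin at the underside of its body (bystander)
- screwdriver: screwdriver lying on the bench, 190 mm long (bystander)
- brush: hand brush lying on the bench, 170 mm long (bystander)

How it is judged:
By the outcome, as a careful person would: the job done as asked, in the order asked, and still so for the second after the job is handed in, with the robot touching nothing.
It also fails if it takes over 72 s, if anything falls off the work surface, if the arm or the gripper's body presses on something with over 40 N, if the wrist force passes 120 N, or if a joint passes its speed limit or range.

ROBOT

A 6-joint arm with a two-finger parallel gripper is mounted at the origin on the work surface. World frame = base frame: x ahead of the robot, y to its left, z up, the work surface at z = 0. Lengths are in m, angles in rad, forces in N, time in s.
With the tool pointing down it reaches from about 0.3 to 0.75 m from the base axis. Payload 8.5 kg.
Tool frame: the origin (TCP) lies midway between the tips of the shut fingers; the grasp point (between the pads) lies 19 mm behind it; z points along the fingers, y is the line along which they close (so a half turn about z gives the same grasp; the last joint's range is limited). The gripper opens to 88 mm and grips with 3 to 60 N. Pads are 18 mm wide; open, the fingers measure 123 mm over their backs; the gripper's body (75 mm by 187 mm) begins 45 mm behind the grasp point.
Start: joints at [0.9, 0.381, 1.297, -0, 1.464, -0.215], TCP at [0.242, 0.494, 0.239] pointing down, gripper open.
Joint ranges: [-3.11, 3.11], [-0.89, 2.33], [0.22, 2.48], [-1.42, 4.56], [0.17, 2.85], [-2.88, 2.88]. Speed limits (rad/s): [2.39, 2.39, 3.14, 3.14, 3.14, 3.14].

INTERFACE

Orientations are given as a unit quaternion [x, y, z, w].
In Python, from cell import state, camera, hand_in gives the robot as it stands.
- The arm moves only by the tool drive_tool, never from a script. Its argument "plan" is a list of rows, each a list of 7 numbers: the shift along the tool's x, y, z in cm, then the turn, a rotation vector about the tool's x, y, z in degrees, then the finger opening in cm, from 0 to 8.81. A call has exactly 10 rows; each row shifts and turns the commanded pose from where the row before left it, along the tool's axes as they then stand; what a row does not reach is not made up. A row lasts 1/8 s, in which the tool goes at most 62.5 mm and 10.7 degrees, less where a joint would pass 70% of its speed; a pose out of reach is approached as far as the arm can. A call with a gripper value outside its range is refused whole. The fingers move at their own pace and stop on an object; "grip_force" is the grip in N (left out, the last holds). Time passes only in rows, so rows that do not move let the fingers close, or fill a call up. It gives the time, the measured TCP pose, the force, the opening and the grip force at its end, in the units of the state.
- state(): the state, without advancing time (a new reading comes with each control period).
- camera(name): name is "scene" or "side" or "wrist"; returns a dict with "pixels" (420x560x3 uint8, red, green, blue), "range_z" (420x560 float32, m along the optical axis (not along the pixel's ray), 0 where there is no reading), "mtx" (3x3 intrinsics, pixels), "rvec" (rotation vector, rad) and "tvec" (3), from world to camera coordinates, as OpenCV has them. Camera axes: x right, y down, z forward; pixel columns grow to the right and rows downward; lengths in m; the calibration is good to about 2 mm. The wrist camera is an equidistant fisheye: a pixel r from the principal point sees the ray r / f radians off the axis. A picture is of the moment at which its call begins.
- hand_in(): hands the job in; it is judged then, once.
The state is a dict: "time": time; "joints": joint angles; "qvel": joint speeds; "joint_efforts": joint torques, N m; "tcp_pos": TCP position; "eef_rot": TCP orientation; "contact_force": force on the tool from outside, world axes, zero at the start; "torque": the same for the moment, N m; "width": finger opening in m; "gripper_force": force on a finger pad.
Only numpy, scipy, OpenCV 4.12 (cv2) and the standard library are available. Lean on these libraries where they do the work, as an engineer would, in place of code of your own. Each camera call takes 0.05 s, during which the arm holds its last target. There are 200 camera calls.

## Working session

There is one attempt and no reset: what is moved stays moved. The work goes in short steps, Python scripts to look and compute and a tool call to move; the robot and the scene stay as the last step left them, time stands still between calls to the robot, and variables do not carry over. Pictures are saved under pics/ and viewed, at most 10 in all, crops included, and the job is handed in when it is done.

Besides the shell and the picture viewer there is one more tool, called after ">>>" as name(argument=value, ...) on one line, values as JSON. drive_tool: Moves the arm, as the interface text tells. Its arguments: {"type":"object","properties":{"plan":{"type":"array","items":{"type":"array","items":{"type":"number"}}},"grip_force":{"type":"number"}},"required":["plan"]}

```bash
mkdir -p pics; ls; python3 - <<'E'
from cell import state,camera
import cv2,numpy as np
s=state();print(s)
for n in("scene","side"):
    c=camera(n);cv2.imwrite(f"pics/{n}0.png",c["pixels"][:,:,::-1]);np.savez(f"/tmp/{n}0.npz",**c)
    R=cv2.Rodrigues(np.array(c["rvec"]))[0];print(n,-R.T@np.array(c["tvec"]),R[2],c["mtx"])
E
```

```text
pics
{'time': 0.0, 'joints': array([ 8.99679861e-01,  3.81203448e-01,  1.29826398e+00, -4.21780162e-05,
        1.46357919e+00, -2.15316673e-01]), 'qvel': array([ 0.0005987 ,  0.00103915, -0.00040112, -0.00069587,  0.00049417,
       -0.00182586]), 'joint_efforts': array([-2.85578426e-04, -4.37943971e+01, -2.24551499e+01,  7.13140774e-02,
        3.53505090e-02, -1.52383273e-04]), 'tcp_pos': array([0.24194075, 0.49361546, 0.23813268]), 'eef_rot': array([ 2.25929949e-01,  9.74143280e-01, -6.65729682e-04, -2.92823747e-04]), 'contact_force': array([ 0.16998793, -0.46727424,  0.59455281]), 'torque': array([-0.04426934, -0.00442815,  0.01841379]), 'gripper_force': 0.0, 'width': 0.08815194133931653}
scene [1.14344258 0.1559747  0.93972186] [-0.60178907 -0.1496244  -0.78451415] [[448.20741386   0.         284.26289433]
 [  0.         448.20741386 203.37038228]
 [  0.           0.           1.        ]]
side [0.49742505 0.51243551 0.85676069] [ 0.06608111 -0.60700497 -0.79194587] [[490.65756042   0.         292.07790076]
 [  0.         490.65756042 209.90205009]
 [  0.           0.           1.        ]]
```

View pics/scene0.png

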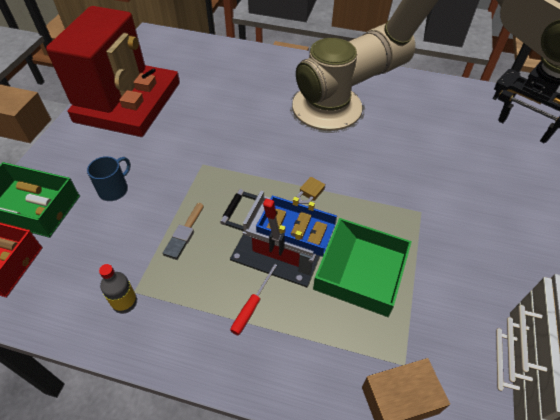

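View pics/side0.png

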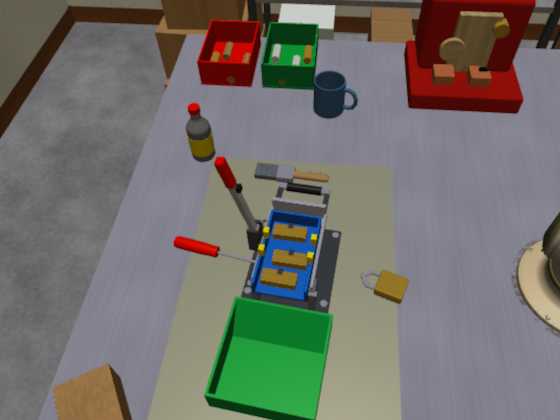

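The stand's +x points roughly along world +x (away from the robot) and its +y along world +y, towards the bin. In the side view the lever handle is at (226,173), the black bar at (304,188) and the ears at about (265,231), (313,240), (261,247) and (310,256).

```bash
cat > h.py <<'E'
import cv2,numpy as np
def load(n,c=None):
    c=c or dict(np.load(f"/tmp/{n}0.npz"))
    R=cv2.Rodrigues(np.array(c["rvec"]))[0];K=c["mtx"];t=np.array(c["tvec"]).ravel()
    v,u=np.mgrid[:420,:560]
    ray=np.stack([(u-K[0,2])/K[0,0],(v-K[1,2])/K[1,1],np.ones(u.shape)],-1)
    P=(ray*c["range_z"][...,None]-t)@R
    P[c["range_z"]==0]=np.nan
    return c["pixels"],cv2.cvtColor(c["pixels"],cv2.COLOR_RGB2HSV),P,ray@R,-R.T@t
def onplane(ray,C,u,v,z):
    d=ray[int(round(v)),int(round(u))];return C+d*(z-C[2])/d[2]
def blobs(mask,mn=8):
    n,l,s,c=cv2.connectedComponentsWithStats(mask.astype(np.uint8));return [(i,s[i,4],c[i]) for i in range(1,n) if s[i,4]>=mn],l
E
python3 - <<'E'
from h import *
np.set_printoptions(precision=4,suppress=True)
for n in("scene","side"):
    px,hsv,P,ray,C=load(n);H,S,V=[hsv[...,i].astype(int) for i in range(3)]
    ws=(P[...,0]>.2)&(P[...,0]<.85)&(P[...,1]>-.4)&(P[...,1]<.6)&(P[...,2]<.35)&(P[...,2]>.01)
    M={"yellow":(abs(H-29)<5)&(S>180)&(V>150)&ws,"red":((H<5)|(H>175))&(S>180)&(V>80)&ws,"black":(V<50)&ws&(P[...,2]>.07),"blue":(abs(H-112)<10)&(S>150)&ws,"brass":(H>10)&(H<25)&(S>120)&ws,"green":(abs(H-68)<12)&(S>150)&ws}
    print(n)
    for k,m in M.items():
        b,l=blobs(m)
        for i,a,c in b:
            if a<12: continue
            Q=P[l==i];print(k,a,c.round(1),"med",np.median(Q,0),"lo",np.percentile(Q,2,0),"hi",np.percentile(Q,98,0))
    # green rim
    g=M["green"]&(abs(P[...,2]-.058)<.004);Q=P[g][:,:2].astype(np.float32);print("rim",cv2.minAreaRect(Q))
    b=(P[...,2]>.12)&(P[...,2]<.135)&(S<60)&ws;print("grey z.12-.135",blobs(b)[0][:4],[np.median(P[blobs(b)[1]==i],0) for i,_,_ in blobs(b)[0]])
E
```

```text
scene
red 70 [268.2 202.9] med [0.6658 0.0078 0.3082] lo [ 0.6589 -0.0005  0.3028] hi [0.6715 0.0152 0.3111]
red 113 [105.5 269.7] med [ 0.7987 -0.2938  0.1486] lo [ 0.7866 -0.3062  0.1453] hi [ 0.8095 -0.2826  0.1509]
red 419 [244.8 314. ] med [ 0.7608 -0.0205  0.0227] lo [ 0.714  -0.0373  0.0152] hi [ 0.8017 -0.0056  0.0275]
black 1044 [518.6  94.5] med [0.2381 0.4446 0.3394] lo [0.2022 0.4035 0.251 ] hi [0.2783 0.5241 0.3486]
black 12 [547.8 115.8] med [0.2815 0.5131 0.3163] lo [0.275  0.5053 0.3134] hi [0.2845 0.5222 0.3187]
black 176 [550.7 130.3] med [0.2745 0.5374 0.2754] lo [0.2609 0.5284 0.2417] hi [0.2996 0.5454 0.3248]
black 190 [234.7 203.7] med [ 0.5358 -0.1174  0.1062] lo [ 0.4987 -0.1291  0.0962] hi [ 0.5748 -0.0827  0.1101]
black 20 [263.  218.9] med [ 0.5686 -0.036   0.115 ] lo [ 0.5546 -0.0382  0.108 ] hi [ 0.629  -0.0133  0.2039]
black 36 [234.7 226.6] med [ 0.596  -0.0955  0.0992] lo [ 0.592  -0.1175  0.095 ] hi [ 0.5984 -0.0752  0.103 ]
black 74 [271.1 243.5] med [0.6299 0.0014 0.1136] lo [ 0.6137 -0.0036  0.0888] hi [0.6324 0.004  0.1527]
black 88 [281.3 245. ] 
[... 4954 characters left out ...]
0.0113] hi [0.3902 0.0645 0.0275]
brass 1795 [105.8 397.5] med [0.8243 0.3052 0.0701] lo [0.7893 0.258  0.0226] hi [0.8488 0.3355 0.0731]
green 5570 [270.  346.1] med [0.5777 0.1526 0.0416] lo [0.4806 0.114  0.0114] hi [0.6641 0.2994 0.0603]
rim ((0.5710477232933044, 0.20390160381793976), (0.18137601017951965, 0.17973726987838745), 83.30864715576172)
grey z.12-.135 [(1, np.int32(47), array([196.3404, 116.9149])), (2, np.int32(293), array([299.2867, 202.5495])), (4, np.int32(15), array([260.7333, 227.9333])), (5, np.int32(60), array([253.5333, 237.8833]))] [array([ 0.792 , -0.2885,  0.1247]), array([ 0.5468, -0.0664,  0.1267]), array([0.6112, 0.    , 0.1277]), array([0.6221, 0.0227, 0.1279])]
```

Measured: stand origin ≈ (0.556, 0.016), yaw ≈ -6.3°, tray about 21-24 mm out of place; heights and sizes agree with those given. I'll push the tray with open fingers on both wall ends, so I move there first.

>>> drive_tool(plan=[[-4.46,-1.63,0,0,0,0,8.0],[-4.46,-1.63,0,0,0,0,8.0],[-4.46,-1.63,0,0,0,0,8.0],[-4.46,-1.63,0,0,0,0,8.0],[-4.46,-1.63,0,0,0,0,8.0],[-4.46,-1.63,0,0,0,0,8.0],[-4.46,-1.63,0,0,0,0,8.0],[-4.46,-1.63,0,0,0,0,8.0],[-4.46,-1.63,0,0,0,0,8.0],[-4.46,-1.63,0,0,0,0,8.0]])

```text
time: 1.35
tcp_pos: [0.5716, 0.1499, 0.2384]
eef_rot: [0.226, 0.974, -0.0, -0.0]
contact_force: [-0.1, 1.2, 0.5]
width: 0.0799
gripper_force: 0.0
```

>>> drive_tool(plan=[[0,0,0,0,0,10,8.0],[0,0,0,0,0,10,8.0],[0,0,0,0,0,10,8.0],[0,0,0,0,0,10,8.0],[0,0,0,0,0,10,8.0],[0,0,0,0,0,10,8.0],[0,0,0,0,0,10.2,8.0],[0,0,4.2,0,0,0,8.0],[0,0,4.2,0,0,0,8.0],[0,0,4.2,0,0,0,8.0]])

```text
time: 2.6
tcp_pos: [0.5705, 0.1511, 0.1112]
eef_rot: [0.745, 0.667, -0.0, -0.0]
contact_force: [0.1, -0.2, -0.0]
width: 0.0797
gripper_force: 0.0
```

```bash
cat >> h.py <<'E'
from scipy.spatial.transform import Rotation as Ro
from cell import state,camera
O=np.array([.5557,.0165]);YAW=np.radians(-6.3)
def loc(p):
    d=np.array(p[:2])-O;c,s=np.cos(YAW),np.sin(YAW);return np.array([c*d[0]+s*d[1],-s*d[0]+c*d[1],p[2]])
def st():
    s=state();R=Ro.from_quat(s["eef_rot"]).as_matrix()
    print("t",s["time"],"local mm",(loc(s["tcp_pos"])*1000).round(1),"yaz",np.degrees(np.arctan2(R[1,1],R[0,1])).round(2),"z",R[:,2].round(3),"F",s["contact_force"].round(1),"w",round(s["width"],4),"g",s["gripper_force"])
def snap(n,tag,crop=None,k=2):
    c=camera(n);np.savez(f"/tmp/{tag}.npz",**c);p=c["pixels"][:,:,::-1]
    if crop: u0,v0,u1,v1=crop;p=cv2.resize(p[v0:v1,u0:u1],None,fx=k,fy=k)
    cv2.imwrite(f"pics/{tag}.png",p);return load(n,c)
def ears(n="side",tag="e"):
    px,hsv,P,ray,C=snap(n,tag);H,S,V=[hsv[...,i].astype(int) for i in range(3)]
    ws=(P[...,0]>.4)&(P[...,0]<.7)&(abs(P[...,1])<.15)&(P[...,2]>.12)
    b,l=blobs((abs(H-29)<5)&(S>180)&(V>150)&ws)
    for i,a,c in b: print("ear",a,(loc(np.nanmedian(P[l==i],0))*1000).round(1))
E
python3 -c "
from h import *
st();ears()"
```

```text
t 2.6 local mm [-1.000e-01  1.355e+02  1.112e+02] yaz -6.32 z [-0. -0. -1.] F [ 0.1 -0.2 -0. ] w 0.0797 g 0.0
```

>>> drive_tool(plan=[[-1.0,0,0,0,0,0,8.0],[-0.7,0,0,0,0,0,8.0],[-0.3,0,0,0,0,0,8.0],[-0.3,0,0,0,0,0,8.0],[-0.3,0,0,0,0,0,8.0],[-0.3,0,0,0,0,0,8.0],[-0.3,0,0,0,0,0,8.0],[-0.3,0,0,0,0,0,8.0],[-0.2,0,0,0,0,0,8.0],[-0.2,0,0,0,0,0,8.0]], grip_force=20)

```text
time: 3.9
tcp_pos: [0.5668, 0.1131, 0.1134]
eef_rot: [0.745, 0.667, 0.001, 0.0]
contact_force: [0.5, 5.5, 3.4]
width: 0.08
gripper_force: 2.8
```

```bash
python3 -c "
from h import *
st();snap('scene','a',(220,160,360,280),4)"
```

```text
t 3.9 local mm [  0.5  97.3 113.4] yaz -6.3 z [ 0.002  0.001 -1.   ] F [0.5 5.5 3.4] w 0.08 g 2.8142574056982994
```

View pics/a.png

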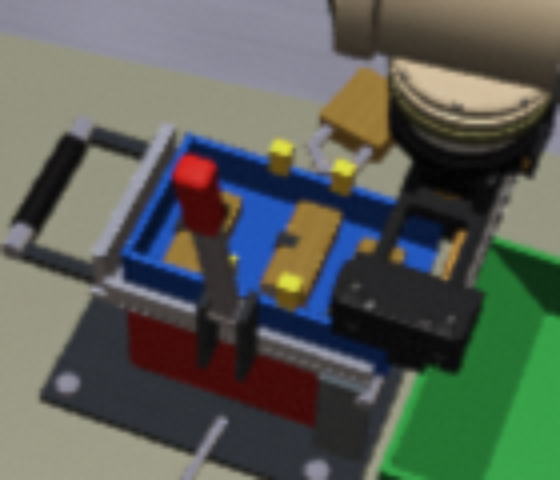

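The picture shows the fingers on the tray's wall ends, with a small gap left between the tray's rear wall and the stop. I'll carry on gently.

>>> drive_tool(plan=[[-0.2,0,0,0,0,0,8.0],[-0.2,0,0,0,0,0,8.0],[-0.1,0,0,0,0,0,8.0],[-0.1,0,0,0,0,0,8.0],[-0.1,0,0,0,0,0,8.0],[0,0,0,0,0,0,8.0],[0,0,0,0,0,0,8.0],[0,0,0,0,0,0,8.0],[0,0,0,0,0,0,8.0],[0,0,0,0,0,0,8.0]])

```text
time: 5.2
tcp_pos: [0.566, 0.1061, 0.1133]
eef_rot: [0.745, 0.667, 0.001, 0.0]
contact_force: [0.4, 5.4, 4.6]
width: 0.0803
gripper_force: 2.6
```

>>> drive_tool(plan=[[-0.1,0,0,0,0,0,8.0],[-0.1,0,0,0,0,0,8.0],[-0.05,0,0,0,0,0,8.0],[0,0,0,0,0,0,8.0],[-0.05,0,0,0,0,0,8.0],[0,0,0,0,0,0,8.0],[0,0,0,0,0,0,8.0],[0,0,0,0,0,0,8.0],[0,0,0,0,0,0,8.0],[0,0,0,0,0,0,8.0]])

```text
time: 6.45
tcp_pos: [0.5656, 0.1049, 0.1133]
eef_rot: [0.744, 0.668, 0.002, -0.001]
contact_force: [1.6, 14.4, 3.6]
width: 0.0801
gripper_force: 7.9
```

```bash
python3 -c "
from h import *
st();snap('scene','b',(220,160,360,280),4)"
```

```text
t 6.45 local mm [  0.2  88.9 113.3] yaz -6.22 z [ 0.002  0.004 -1.   ] F [ 1.6 14.4  3.6] w 0.0801 g 7.936968952417374
```

View pics/b.png

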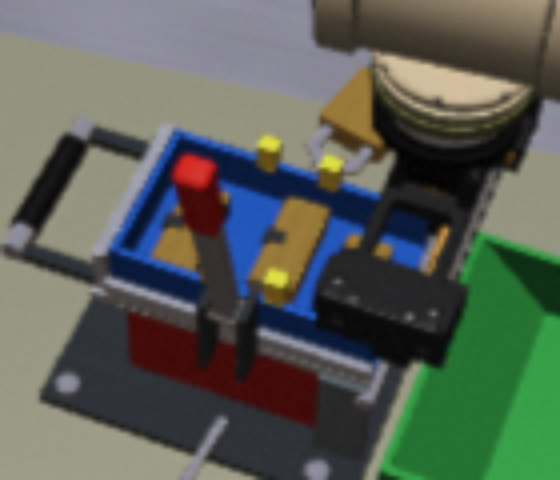

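The tray is home: force rose to 14 N with its end at y ≈ 80 mm, and the picture shows the rear wall flush with the stop. Next I go to the lever.

>>> drive_tool(plan=[[2.5,0,0,0,0,0,8.0],[2.6,0,0,0,0,0,8.0],[0,0,-5.7,0,0,0,8.0],[0,0,-5.7,0,0,0,8.0],[0,0,-5.7,0,0,0,8.0],[0,0,-5.7,0,0,0,8.0],[0,0,0,0,0,-10,8.0],[0,0,0,0,0,-10,8.0],[0,0,0,0,0,-10,8.0],[0,0,0,0,0,-10,8.0]])

```text
time: 7.75
tcp_pos: [0.5709, 0.1528, 0.3405]
eef_rot: [0.47, 0.883, -0.0, -0.0]
contact_force: [-0.0, -0.6, -0.1]
width: 0.0799
gripper_force: 0.0
```

>>> drive_tool(plan=[[0,0,0,0,0,-10,4.5],[0,0,0,0,0,-10,4.5],[0,0,0,0,0,-10,4.5],[0,0,0,0,0,-10,4.5],[0,0,0,0,0,-10,4.5],[-2.75,-3.5,0,0,0,0,4.5],[-2.75,-3.5,0,0,0,0,4.5],[-2.75,-3.5,0,0,0,0,4.5],[-2.75,-3.5,0,0,0,0,4.5],[0,0,0,0,0,0,4.5]])

```text
time: 9.0
tcp_pos: [0.6658, -0.001, 0.339]
eef_rot: [0.057, 0.998, -0.0, -0.001]
contact_force: [-0.1, 0.3, -0.6]
width: 0.045
gripper_force: 0.0
```

```bash
python3 -c "
from h import *
st();ears()
px,hsv,P,ray,C=snap('side','c');H,S,V=[hsv[...,i].astype(int) for i in range(3)]
m=((H<5)|(H>175))&(S>180)&(V>80)&(P[...,2]>.2)
Q=np.array([loc(p) for p in P[m]])*1000;print(len(Q),Q.min(0),np.median(Q,0),Q.max(0))
"
```

```text
t 9.0 local mm [111.3  -5.3 339. ] yaz 83.47 z [-0.003 -0.    -1.   ] F [-0.1  0.3 -0.6] w 0.045 g 0.0
ear 26 [ 42.6 -17.9 146.8]
ear 25 [-43.5 -16.8 147.4]
ear 29 [ 42.9  20.2 147.1]
ear 27 [-43.   21.2 147.5]
361 [ 88.18863016  -5.26456269 254.59297402] [100.09562824   7.16432031 289.92365478] [128.32361193  28.71518432 428.35095675]
```

>>> drive_tool(plan=[[0.3,0.7,0,0,0,0,4.5],[0,0,2.5,0,0,0,4.5],[0,0,2.5,0,0,0,4.5],[0,0,1.5,0,0,0,4.5],[0,0,1.0,0,0,0,4.5],[0,0,0,0,0,0,1.0],[0,0,0,0,0,0,1.0],[0,0,0,0,0,0,1.0],[0,0,0,0,0,0,1.0],[0,0,0,0,0,0,1.0]], grip_force=25)

```text
time: 10.35
tcp_pos: [0.6626, 0.0065, 0.2674]
eef_rot: [0.056, 0.998, -0.003, 0.001]
contact_force: [-4.0, -10.8, 3.5]
width: 0.0179
gripper_force: 25.0
```

```bash
sed -i 's/O=np.array(.*);YAW/O=np.array([.5559,.0182]);YAW/' h.py; python3 -c "
from h import *
st()
print('grasp r, ang')
import math
s=state();p=loc(s['tcp_pos'])*1000;print(math.hypot(p[0]-66,p[2]+19-137),math.degrees(math.atan2(p[0]-66,p[2]+19-137)))
q=None
prev=None
for a in range(16,-91,-5):
    x=66+152*math.sin(math.radians(a));z=137+152*math.cos(math.radians(a))
    if prev: print(a+5,'->',a,'tool x %.2f z %.2f'%((prev[0]-x)/10,(prev[1]-z)/10))
    prev=(x,z)
x=prev"

```

```text
t 10.35 local mm [1.074e+02 1.000e-01 2.674e+02] yaz 83.53 z [ 0.001 -0.005 -1.   ] F [ -4.  -10.8   3.5] w 0.0179 g 24.99129988356799
grasp r, ang
155.01048647211914 15.474779020046732
16 -> 11 tool x 1.29 z -0.31
11 -> 6 tool x 1.31 z -0.20
6 -> 1 tool x 1.32 z -0.08
1 -> -4 tool x 1.33 z 0.03
-4 -> -9 tool x 1.32 z 0.15
-9 -> -14 tool x 1.30 z 0.26
-14 -> -19 tool x 1.27 z 0.38
-19 -> -24 tool x 1.23 z 0.49
-24 -> -29 tool x 1.19 z 0.59
-29 -> -34 tool x 1.13 z 0.69
-34 -> -39 tool x 1.07 z 0.79
-39 -> -44 tool x 0.99 z 0.88
-44 -> -49 tool x 0.91 z 0.96
-49 -> -54 tool x 0.83 z 1.04
-54 -> -59 tool x 0.73 z 1.11
-59 -> -64 tool x 0.63 z 1.17
-64 -> -69 tool x 0.53 z 1.22
-69 -> -74 tool x 0.42 z 1.26
-74 -> -79 tool x 0.31 z 1.29
-79 -> -84 tool x 0.20 z 1.31
-84 -> -89 tool x 0.08 z 1.32
```

>>> drive_tool(plan=[[1.3,-0.1,-0.32,0,0,0,1.0],[1.33,0,-0.2,0,0,0,1.0],[1.34,0,-0.08,0,0,0,1.0],[1.35,0,0.03,0,0,0,1.0],[1.34,0,0.15,0,0,0,1.0],[1.32,0,0.27,0,0,0,1.0],[1.3,0,0.38,0,0,0,1.0],[1.25,0,0.5,0,0,0,1.0],[1.21,0,0.6,0,0,0,1.0],[1.15,0,0.7,0,0,0,1.0]])

```text
time: 11.6
tcp_pos: [0.5362, 0.0198, 0.2475]
eef_rot: [0.056, 0.998, -0.003, 0.004]
contact_force: [4.8, -11.9, 2.8]
width: 0.0175
gripper_force: 25.0
```

```bash
cat >> h.py <<'E'
import math
def lev():
    p=loc(state()['tcp_pos'])*1000;print('r',math.hypot(p[0]-66,p[2]+19-137),'ang',math.degrees(math.atan2(p[0]-66,p[2]+19-137)))
E
python3 -c "
from h import *
st();lev()"
```

```text
t 11.6 local mm [-19.7  -0.6 247.5] yaz 83.58 z [ 0.008 -0.006 -1.   ] F [  4.8 -11.9   2.8] w 0.0175 g 25.004477075999603
r 155.31824081816995 ang -33.50732573848051
```

>>> drive_tool(plan=[[1.09,-0.1,0.8,0,0,0,1.0],[1.01,-0.1,0.9,0,0,0,1.0],[0.93,0,0.98,0,0,0,1.0],[0.85,0,1.06,0,0,0,1.0],[0.75,0,1.13,0,0,0,1.0],[0.65,0,1.19,0,0,0,1.0],[0.54,0,1.24,0,0,0,1.0],[0.43,0,1.28,0,0,0,1.0],[0.32,0,1.31,0,0,0,1.0],[0,0,0,0,0,0,1.0]])

```text
time: 12.85
tcp_pos: [0.4706, 0.0249, 0.1471]
eef_rot: [0.055, 0.998, -0.003, 0.002]
contact_force: [4.0, -16.1, -5.5]
width: 0.0178
gripper_force: 25.0
```

```bash
python3 -c "
from h import *
st();lev()"
```

```text
t 12.85 local mm [-85.5  -2.7 147.1] yaz 83.66 z [ 0.004 -0.006 -1.   ] F [  4.  -16.1  -5.5] w 0.0178 g 24.994797818362713
r 154.30529038567903 ang -79.13253168536455
```

>>> drive_tool(plan=[[0,0,0,0,0,0,4.5],[0,0,0,0,0,0,4.5],[0,0,0,0,0,0,4.5],[0,0,-2,0,0,0,4.5],[0,0,-3,0,0,0,4.5],[0,0,-3,0,0,0,4.5],[0,0,0,0,0,0,0],[0,0,0,0,0,0,0],[0,0,0,0,0,0,0],[0,0,0,0,0,0,0]])

```text
time: 14.1
tcp_pos: [0.4688, 0.0277, 0.2259]
eef_rot: [0.055, 0.998, 0.0, -0.001]
contact_force: [-0.0, 0.6, -0.4]
width: 0.0071
gripper_force: 0.0
```

```bash
python3 -c "
from h import *
st();ears('side','d')
px,hsv,P,ray,C=snap('scene','f',(220,160,360,280),4)
for n in ('side','scene'):
  px,hsv,P,ray,C=load(n,camera(n));H,S,V=[hsv[...,i].astype(int) for i in range(3)]
  b,l=blobs(((H<5)|(H>175))&(S>180)&(V>60)&(P[...,2]>.12)&(P[...,0]<.6)&(P[...,0]>.4)&(P[...,1]>-.2)&(P[...,1]<.2),5)
  for i,a,c in b:
    Q=np.array([loc(p) for p in P[l==i]])*1000;print(n,a,np.percentile(Q,3,0),np.median(Q,0),np.percentile(Q,97,0))
"
```

```text
t 14.1 local mm [-8.760e+01 -2.000e-01  2.259e+02] yaz 83.68 z [-0.001  0.    -1.   ] F [-0.   0.6 -0.4] w 0.0071 g 0.0
ear 26 [ 42.4 -19.1 147.8]
ear 31 [ 42.6  18.3 147.2]
ear 27 [-43.   19.4 147.5]
side 196 [-104.74416768    1.01414041  159.97922821] [-74.30095579   5.03284904 169.57790913] [-51.46541412   7.58884598 177.22845954]
scene 153 [-101.65673567   -7.40702851  166.42203937] [-75.52048618   0.46607067 172.34293684] [-50.69050256   7.87290567 179.12207051]
```

View pics/f.png

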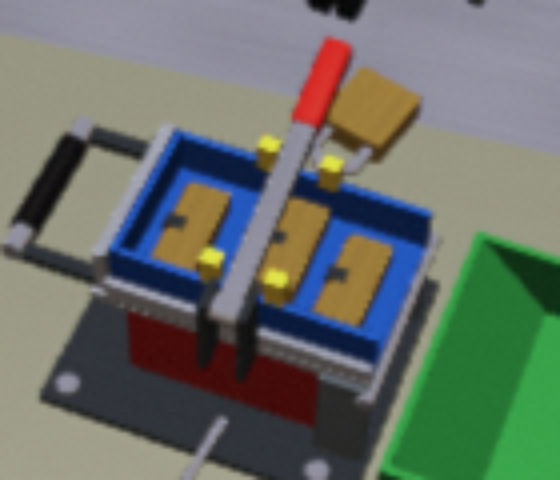

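The picture shows the lever lying between the ears, about 11° short of shut, and the tray still home. Now I press the handle down with closed fingers.

>>> drive_tool(plan=[[0,0,2.5,0,0,0,0],[0,0,2.0,0,0,0,0],[0,0,0.6,0,0,0,0],[0,0,0.5,0,0,0,0],[0,0,0.4,0,0,0,0],[0,0,0.4,0,0,0,0],[0,0,0.4,0,0,0,0],[0,0,0.4,0,0,0,0],[0,0,0.3,0,0,0,0],[0,0,0,0,0,0,0]])

```text
time: 15.55
tcp_pos: [0.4692, 0.0276, 0.1512]
eef_rot: [0.055, 0.998, 0.0, 0.0]
contact_force: [0.3, -0.0, 0.9]
width: 0.0006
gripper_force: 0.0
```

>>> drive_tool(plan=[[0,0,0.2,0,0,0,0],[0,0,0.2,0,0,0,0],[0,0,0.1,0,0,0,0],[0,0,0,0,0,0,0],[0,0,0.1,0,0,0,0],[0,0,0,0,0,0,0],[0,0,0,0,0,0,0],[0,0,0,0,0,0,0],[0,0,0,0,0,0,0],[0,0,0,0,0,0,0]])

```text
time: 16.8
tcp_pos: [0.469, 0.0276, 0.1458]
eef_rot: [0.055, 0.998, -0.0, 0.0]
contact_force: [-2.6, -0.8, 5.3]
width: 0.0008
gripper_force: 3.1
```

>>> drive_tool(plan=[[0,0,0.1,0,0,0,0],[0,0,0.1,0,0,0,0],[0,0,0,0,0,0,0],[0,0,0.1,0,0,0,0],[0,0,0,0,0,0,0],[0,0,0,0,0,0,0],[0,0,0,0,0,0,0],[0,0,0,0,0,0,0],[0,0,0,0,0,0,0],[0,0,0,0,0,0,0]])

```text
time: 18.05
tcp_pos: [0.4691, 0.0276, 0.1449]
eef_rot: [0.055, 0.998, -0.0, 0.001]
contact_force: [-10.5, 2.0, 30.0]
width: 0.0004
gripper_force: 14.4
```

Resistance jumped to 30 N at z = 144.9 mm, so the lever is fully shut. On to the cradle handle.

>>> drive_tool(plan=[[0,0,-3.5,0,0,0,2],[0,0,-3.5,0,0,0,4.5],[-2.2,-3.5,0,0,0,0,4.5],[-2.2,-3.5,0,0,0,0,4.5],[-2.2,-3.5,0,0,0,0,4.5],[-2.1,-3.5,0,0,0,0,4.5],[0,0,0,0,0,0,4.5],[0,0,0,0,0,0,4.5],[0,0,0,0,0,0,4.5],[0,0,0,0,0,0,4.5]])

```text
time: 19.3
tcp_pos: [0.5399, -0.1204, 0.2128]
eef_rot: [0.055, 0.999, -0.0, 0.0]
contact_force: [0.4, 0.1, 0.5]
width: 0.0445
gripper_force: 0.0
```

```bash
python3 -c "
from h import *
st();snap('wrist','w')
for n in ('scene','side'):
  px,hsv,P,ray,C=load(n,camera(n));V=hsv[...,2]
  L=((P[...,:2]-O)@np.array([[np.cos(YAW),-np.sin(YAW)],[np.sin(YAW),np.cos(YAW)]]))*1000
  m=(V<60)&(abs(L[...,0])<34)&(L[...,1]<-115)&(L[...,1]>-165)&(abs(P[...,2]-.1)<.02)
  Q=L[m];z=P[m][:,2]*1000;print(n,len(Q),np.percentile(Q,[2,50,98],axis=0),np.percentile(z,[2,50,98]))
  t=z>106;print('top',t.sum(),np.median(Q[t],0) if t.any() else 0)
  r=((hsv[...,0]<5)|(hsv[...,0]>175))&(hsv[...,1]>180)&(P[...,2]>.12)&(L[...,0]<-40)&(L[...,0]>-120)&(abs(L[...,1])<30)
  print('lever z',np.percentile(P[r][:,2]*1000,[3,50,97]) if r.any() else 0)
"
```

```text
t 19.3 local mm [  -0.7 -139.5  212.8] yaz 83.74 z [ 0. -0. -1.] F [0.4 0.1 0.5] w 0.0445 g 0.0
scene 162 [[ -32.00989281 -147.06898232]
 [   1.33411843 -137.35981204]
 [  32.58895745 -131.03831112]] [101.71313663 106.35443987 109.80696626]
top 90 [   1.93519942 -138.47765857]
lever z [140.2843356  143.86197174 146.6597346 ]
side 246 [[ -31.34746195 -145.10772836]
 [   1.3820445  -136.06610412]
 [  32.67472469 -132.70477963]] [ 96.66925864 106.59173399 111.40911088]
top 138 [  -0.20419557 -139.17365211]
lever z [133.16505313 144.26624818 147.62266429]
```

Lever top is at ~144 mm and level, and the handle is at (1, -139, 100) mm, both as expected. Grasp it.

>>> drive_tool(plan=[[0.1,0,4,0,0,0,4.5],[0,0,4,0,0,0,4.5],[0,0,3.1,0,0,0,4.5],[0,0,2,0,0,0,4.5],[0,0,0,0,0,0,4.5],[0,0,0,0,0,0,1.2],[0,0,0,0,0,0,1.2],[0,0,0,0,0,0,1.2],[0,0,0,0,0,0,1.2],[0,0,0,0,0,0,1.2]], grip_force=30)

```text
time: 20.7
tcp_pos: [0.5392, -0.1233, 0.0824]
eef_rot: [0.055, 0.998, -0.002, 0.001]
contact_force: [-3.1, -11.8, 0.6]
width: 0.0163
gripper_force: 29.9
```

```bash
cat >> h.py <<'E'
def tip():
    p=loc(state()['tcp_pos'])*1000;print('r',math.hypot(p[1]-80,p[2]+19-85),'tip',math.degrees(math.atan2(p[2]+19-85,80-p[1]))-3.9)
E
python3 -c "
from h import *
st();tip()
f=lambda a:(80-220.5*math.cos(math.radians(a+3.9)),85+220.5*math.sin(math.radians(a+3.9)))
for s in (2,2.5):
  print([('%.2f'%((f(a+s)[0]-f(a)[0])/10),'%.2f'%((f(a)[1]-f(a+s)[1])/10)) for a in np.arange(0,61,s)])"
```

```text
t 20.7 local mm [  -1.  -142.5   82.4] yaz 83.67 z [ 0.001 -0.004 -1.   ] F [ -3.1 -11.8   0.6] w 0.0163 g 29.91638593375683
r 223.0579291244486 tip 0.30379683473032726
[('0.07', '-0.77'), ('0.09', '-0.76'), ('0.12', '-0.76'), ('0.15', '-0.76'), ('0.17', '-0.75'), ('0.20', '-0.74'), ('0.22', '-0.74'), ('0.25', '-0.73'), ('0.27', '-0.72'), ('0.30', '-0.71'), ('0.32', '-0.70'), ('0.35', '-0.69'), ('0.37', '-0.67'), ('0.40', '-0.66'), ('0.42', '-0.65'), ('0.44', '-0.63'), ('0.46', '-0.62'), ('0.48', '-0.60'), ('0.50', '-0.58'), ('0.52', '-0.56'), ('0.54', '-0.55'), ('0.56', '-0.53'), ('0.58', '-0.51'), ('0.60', '-0.49'), ('0.61', '-0.46'), ('0.63', '-0.44'), ('0.64', '-0.42'), ('0.66', '-0.40'), ('0.67', '-0.37'), ('0.69', '-0.35'), ('0.70', '-0.33')]
[('0.09', '-0.96'), ('0.13', '-0.95'), ('0.17', '-0.95'), ('0.21', '-0.94'), ('0.25', '-0.93'), ('0.29', '-0.92'), ('0.33', '-0.90'), ('0.37', '-0.89'), ('0.41', '-0.87'), ('0.45', '-0.85'), ('0.48', '-0.83'), ('0.52', '-0.81'), ('0.55', '-0.79'), ('0.59', '-0.76'), ('0.62', '-0.74'), ('0.65', '-0.71'), ('0.68', '-0.68'), ('0.71', '-0.65'), ('0.74', '-0.62'), ('0.76', '-0.58'), ('0.79', '-0.55'), ('0.81', '-0.51'), ('0.83', '-0.48'), ('0.85', '-0.44'), ('0.87', '-0.40')]
```

>>> drive_tool(plan=[[0.03,-0.38,0,0,0,0,1.2],[0.07,0,-0.77,0,0,0,1.2],[0.09,0,-0.77,0,0,0,1.2],[0.12,0,-0.77,0,0,0,1.2],[0,0,0,0,0,0,1.2],[0,0,0,0,0,0,1.2],[0,0,0,0,0,0,1.2],[0,0,0,0,0,0,1.2],[0,0,0,0,0,0,1.2],[0,0,0,0,0,0,1.2]])

```text
time: 21.95
tcp_pos: [0.5389, -0.1208, 0.1045]
eef_rot: [0.055, 0.998, 0.003, 0.004]
contact_force: [22.1, 20.4, -10.2]
width: 0.0167
gripper_force: 30.6
```

```bash
python3 -c "
from h import *
st();tip()
for n in ('side','scene'):
  px,hsv,P,ray,C=load(n,camera(n));V=hsv[...,2]
  L=((P[...,:2]-O)@np.array([[np.cos(YAW),-np.sin(YAW)],[np.sin(YAW),np.cos(YAW)]]))*1000
  r=((hsv[...,0]<5)|(hsv[...,0]>175))&(hsv[...,1]>180)&(P[...,2]>.12)&(L[...,0]<-40)&(L[...,0]>-120)&(abs(L[...,1])<40)
  print('lever z',np.percentile(P[r][:,2]*1000,[3,50,97]) if r.any() else 0)
"
```

```text
t 21.95 local mm [  -1.7 -140.   104.5] yaz 83.71 z [ 0.008  0.006 -1.   ] F [ 22.1  20.4 -10.2] w 0.0167 g 30.559953600168228
r 223.37825007561335 tip 6.035452611523121
lever z [141.52016538 152.29777847 155.41117662]
lever z [149.4724187  152.0576986  154.68258565]
```

I put that arc step's sideways part in the wrong column (tool x instead of y). The cradle still lifted to 6° correctly, with modest forces. I'll correct it and continue.

>>> drive_tool(plan=[[-0.31,0.4,0,0,0,0,1.2],[0,0.19,-0.95,0,0,0,1.2],[0,0.23,-0.94,0,0,0,1.2],[0,0.27,-0.92,0,0,0,1.2],[0,0.31,-0.91,0,0,0,1.2],[0,0.35,-0.9,0,0,0,1.2],[0,0.39,-0.88,0,0,0,1.2],[0,0.43,-0.86,0,0,0,1.2],[0,0.47,-0.84,0,0,0,1.2],[0,0.5,-0.82,0,0,0,1.2]])

```text
time: 23.3
tcp_pos: [0.5423, -0.0879, 0.1846]
eef_rot: [0.055, 0.998, 0.002, -0.001]
contact_force: [6.6, 9.2, -15.3]
width: 0.016
gripper_force: 30.8
```

```bash
python3 -c "
from h import *
st();tip()"
```

```text
t 23.3 local mm [  -1.9 -106.9  184.6] yaz 83.71 z [-0.001  0.003 -1.   ] F [  6.6   9.2 -15.3] w 0.016 g 30.846965610980988
r 221.3819899413895 tip 28.497489724285664
```

>>> drive_tool(plan=[[-0.05,0.59,-0.8,0,0,0,1.2],[0,0.6,-0.78,0,0,0,1.2],[0,0.62,-0.75,0,0,0,1.2],[0,0.64,-0.72,0,0,0,1.2],[0,0.67,-0.69,0,0,0,1.2],[0,0.7,-0.66,0,0,0,1.2],[0,0.73,-0.63,0,0,0,1.2],[0,0.75,-0.6,0,0,0,1.2],[0,0.78,-0.57,0,0,0,1.2],[0,0.8,-0.53,0,0,0,1.2]])

```text
time: 24.55
tcp_pos: [0.5493, -0.0187, 0.2492]
eef_rot: [0.054, 0.999, 0.002, -0.003]
contact_force: [6.5, 9.2, -26.1]
width: 0.0151
gripper_force: 31.7
```

```bash
python3 -c "
from h import *
st();tip();snap('scene','g',(220,130,430,310),3)"
```

```text
t 24.55 local mm [ -2.5 -37.4 249.2] yaz 83.77 z [-0.007  0.005 -1.   ] F [  6.5   9.2 -26.1] w 0.0151 g 31.670828461647034
r 217.6455453240162 tip 53.4477555897647
```

View pics/g.png

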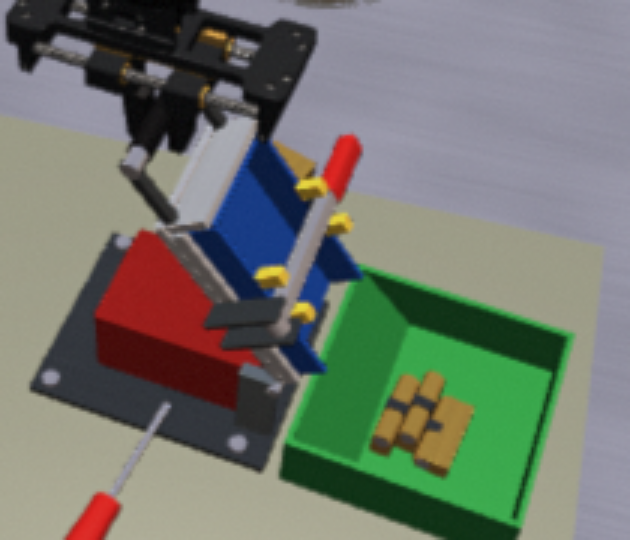

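All three cylinders lie in the green bin at around (425,425) in the crop; the tray is empty and still clamped. I'll lower it along the same arc, after relieving the grip strain.

>>> drive_tool(plan=[[0.05,0.2,0.3,0,0,0,1.2],[0,-0.8,0.53,0,0,0,1.2],[0,-0.78,0.57,0,0,0,1.2],[0,-0.75,0.6,0,0,0,1.2],[0,-0.73,0.63,0,0,0,1.2],[0,-0.7,0.66,0,0,0,1.2],[0,-0.67,0.69,0,0,0,1.2],[0,-0.64,0.72,0,0,0,1.2],[0,-0.61,0.75,0,0,0,1.2],[0,-0.58,0.78,0,0,0,1.2]])

```text
time: 25.85
tcp_pos: [0.543, -0.0812, 0.1893]
eef_rot: [0.055, 0.998, 0.001, -0.0]
contact_force: [-0.3, 5.8, -7.0]
width: 0.0144
gripper_force: 30.3
```

```bash
python3 -c "
from h import *
st();tip()"
```

```text
t 25.85 local mm [  -1.9 -100.3  189.3] yaz 83.65 z [-0.001  0.003 -1.   ] F [-0.3  5.8 -7. ] w 0.0144 g 30.305293053388596
r 218.4035234072229 tip 30.47690517966226
```

```bash
cat >> h.py <<'E'
def cr():
  for n in ('side','scene'):
    px,hsv,P,ray,C=load(n,camera(n))
    L=((P[...,:2]-O)@np.array([[np.cos(YAW),-np.sin(YAW)],[np.sin(YAW),np.cos(YAW)]]))*1000
    H,S,V=[hsv[...,i].astype(int) for i in range(3)];z=P[...,2]*1000
    r=((H<5)|(H>175))&(S>180)&(z>120)&(L[...,0]<-40)&(L[...,0]>-125)&(abs(L[...,1])<110)
    if r.any():
        y,zz=np.median(L[r][:,1]),np.median(z[r]);print(n,r.sum(),'lever',y,zz,'raw ang',math.degrees(math.atan2(zz-85,80-y)),'r',math.hypot(80-y,zz-85))
    k=(V<60)&(abs(L[...,0])<36)&(L[...,1]<0)&(L[...,1]>-170)&(z>80)&(z<300)&(L[...,1]>-300)
E
python3 -c "
from h import *
cr()"
```

```text
side 352 lever 41.44146676408954 178.52031031177944 raw ang 67.59358882253584 r 101.15734736595425
scene 144 lever 40.59261574750365 178.09700462825555 raw ang 67.057361093221 r 101.09398698427782
```

The lever position gives a tip of ~30.7°, matching the arm's 30.5°, so nothing has slipped. Continue lowering.

>>> drive_tool(plan=[[0,-0.54,0.81,0,0,0,1.2],[0,-0.5,0.83,0,0,0,1.2],[0,-0.47,0.84,0,0,0,1.2],[0,-0.43,0.86,0,0,0,1.2],[0,-0.39,0.88,0,0,0,1.2],[0,-0.35,0.9,0,0,0,1.2],[0,-0.31,0.91,0,0,0,1.2],[0,-0.27,0.92,0,0,0,1.2],[0,-0.2,0.8,0,0,0,1.2],[0,-0.12,0.5,0,0,0,1.2]])

```text
time: 27.2
tcp_pos: [0.5392, -0.118, 0.1069]
eef_rot: [0.055, 0.998, -0.001, -0.0]
contact_force: [-5.3, -1.4, -1.1]
width: 0.0143
gripper_force: 30.0
```

```bash
python3 -c "
from h import *
st();tip();cr()"
```

```text
t 27.2 local mm [  -1.6 -137.2  106.9] yaz 83.66 z [-0.001 -0.001 -1.   ] F [-5.3 -1.4 -1.1] w 0.0143 g 30.032767485827208
r 221.02725665258745 tip 6.752471831214754
side 352 lever 11.582894711581073 156.46847176130626 raw ang 46.24961202551083 r 98.93756997189304
scene 130 lever 10.113460274303861 155.77873266141881 raw ang 45.36340315831278 r 99.46736867932066
```

>>> drive_tool(plan=[[0,-0.06,0.4,0,0,0,1.2],[0,-0.05,0.4,0,0,0,1.2],[0,-0.05,0.4,0,0,0,1.2],[0,-0.04,0.35,0,0,0,1.2],[0,-0.03,0.3,0,0,0,1.2],[0,-0.02,0.25,0,0,0,1.2],[0,-0.01,0.2,0,0,0,1.2],[0,-0.01,0.1,0,0,0,1.2],[0,0,0.1,0,0,0,1.2],[0,0,0,0,0,0,1.2]])

```text
time: 28.55
tcp_pos: [0.5389, -0.1222, 0.0825]
eef_rot: [0.055, 0.998, -0.002, -0.0]
contact_force: [-7.3, -11.5, -3.4]
width: 0.014
gripper_force: 30.0
```

```bash
python3 -c "
from h import *
st();tip();cr()"
```

```text
t 28.55 local mm [  -1.5 -141.4   82.5] yaz 83.66 z [-0.001 -0.004 -1.   ] F [ -7.3 -11.5  -3.4] w 0.014 g 29.982832074165344
r 221.9859089421996 tip 0.3524411357045687
side 353 lever 5.22116161241637 148.70098315342827 raw ang 40.426296833300334 r 98.23283527064514
scene 131 lever 3.7386908478483885 148.1329669103694 raw ang 39.61967626684651 r 99.0028221037453
```

>>> drive_tool(plan=[[0,0,0.2,0,0,0,1.2],[0,-0.03,0.2,0,0,0,1.2],[0,0,0.15,0,0,0,1.2],[0,-0.02,0.15,0,0,0,1.2],[0,0,0.1,0,0,0,1.2],[0,0,0.1,0,0,0,1.2],[0,0,0.1,0,0,0,1.2],[0,0,0,0,0,0,1.2],[0,0,0,0,0,0,1.2],[0,0,0,0,0,0,1.2]])

```text
time: 29.9
tcp_pos: [0.5388, -0.1231, 0.0725]
eef_rot: [0.055, 0.998, -0.002, -0.0]
contact_force: [-8.5, -12.9, -3.5]
width: 0.0144
gripper_force: 30.0
```

```bash
python3 -c "
from h import *
st();tip();cr()"
```

```text
t 29.9 local mm [  -1.5 -142.3   72.5] yaz 83.66 z [-0.001 -0.005 -1.   ] F [ -8.5 -12.9  -3.5] w 0.0144 g 29.96973294764757
r 222.44357890978063 tip -2.236608004340261
side 351 lever 2.9813297303995117 145.37255142515508 raw ang 38.09179883028392 r 97.86072008564231
scene 132 lever 1.3477721028873808 144.72059826228224 raw ang 37.20938484994011 r 98.75587481251051
```

>>> drive_tool(plan=[[0,0,0.1,0,0,0,1.2],[0,0,0.1,0,0,0,1.2],[0,0,0.1,0,0,0,1.2],[0,0,0.1,0,0,0,1.2],[0,0,0,0,0,0,1.2],[0,0,0,0,0,0,1.2],[0,0,0,0,0,0,1.2],[0,0,0,0,0,0,1.2],[0,0,0,0,0,0,1.2],[0,0,0,0,0,0,1.2]])

```text
time: 31.25
tcp_pos: [0.5388, -0.1233, 0.0697]
eef_rot: [0.055, 0.998, -0.003, 0.0]
contact_force: [-13.5, -12.6, 8.4]
width: 0.0139
gripper_force: 30.0
```

```bash
python3 -c "
from h import *
st();tip();cr()"
```

```text
t 31.25 local mm [  -1.4 -142.5   69.7] yaz 83.67 z [ 0.    -0.006 -1.   ] F [-13.5 -12.6   8.4] w 0.0139 g 30.04186159101664
r 222.5657996473604 tip -2.9478548085461984
side 353 lever 2.476166760143 144.26600394069482 raw ang 37.39746158374797 r 97.5828055719839
scene 134 lever 0.8294935910500492 144.2508249883379 raw ang 36.81100448780542 r 98.88695235898533
```

The cradle now rests on its stop (upward reaction 8 N, lever back at its level height). Release and retreat.

>>> drive_tool(plan=[[0,0,0,0,0,0,4.5],[0,0,0,0,0,0,4.5],[0,0,0,0,0,0,4.5],[0,0,0,0,0,0,4.5],[0,0,-1.5,0,0,0,4.5],[0,0,-2.5,0,0,0,4.5],[0,0,-4,0,0,0,4.5],[0,0,-5,0,0,0,4.5],[0,0,-5,0,0,0,4.5],[0,0,0,0,0,0,4.5]])

```text
time: 32.6
tcp_pos: [0.5402, -0.1205, 0.2531]
eef_rot: [0.055, 0.998, -0.002, 0.004]
contact_force: [-0.3, -0.7, -1.2]
width: 0.0451
gripper_force: 0.0
```

```bash
python3 -c "
from h import *
st();cr();ears('side','z1');snap('scene','y',(150,130,430,340),2.8)"
```

```text
t 32.6 local mm [  -0.4 -139.6  253.1] yaz 83.7 z [ 0.008 -0.004 -1.   ] F [-0.3 -0.7 -1.2] w 0.0451 g 0.0
side 353 lever 2.3523366247614645 144.37660692247536 raw ang 37.40488262736057 r 97.7483558800889
scene 132 lever 0.7661493614873982 143.64853171017916 raw ang 36.50867458413064 r 98.57815862941453
ear 24 [ 42.6 -20.3 147.3]
ear 24 [-43.4 -19.1 147.7]
ear 31 [ 42.4  18.5 147.5]
ear 30 [-42.9  17.7 147.7]
```

View pics/y.png

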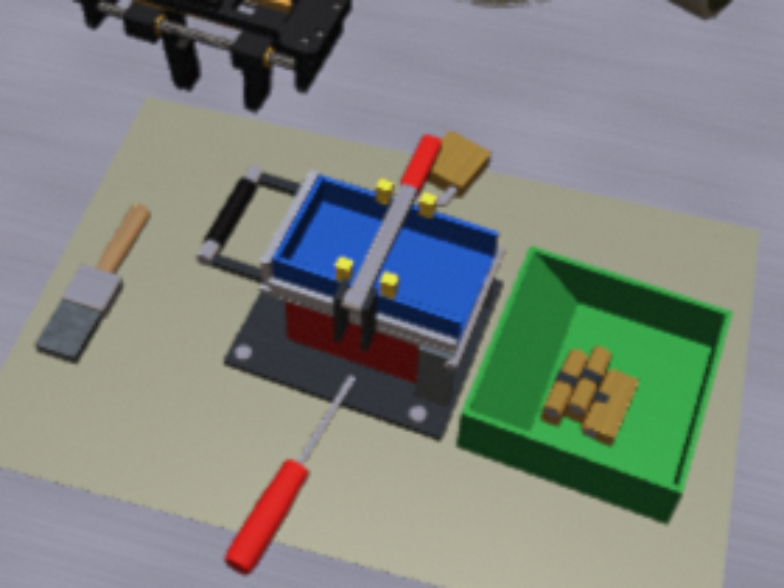

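The picture shows the cradle level, the lever shut across the home tray, all three cylinders in the bin at around (595,395), and the brush, screwdriver and padlock where they were. The arm is clear, so I hand in.

```bash
python3 -c "
from cell import hand_in
print(hand_in())"
```

```text
the job is handed in; nothing more can be done
None
```

I handed the job in at about 33 s: the tray is home and clamped with the lever shut, all three cylinders are in the green bin, the cradle rests level, and the bystanders look unmoved; an early lift step briefly went slightly sideways, which I corrected with no visible effect.

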